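# Set out the topping tins of a chimney-cake stall

## Robot

A 7-joint arm with a two-finger parallel gripper is mounted at the origin on the work surface. World frame = base frame: x ahead of the robot, y to its left, z up, the work surface at z = 0. Lengths are in mm, angles in rad, forces in N, time in s.
With the tool pointing down it reaches from about 350 to 900 mm from the base axis. Payload 8.1 kg.
Tool frame: the origin (TCP) lies at the very end of the fingers, on their centre line; the grasp point (between the pads) lies 19 mm behind it; z points along the fingers, y is the line along which they close (so a half turn about z gives the same grasp; the last joint's range is limited). The gripper opens to 85 mm and grips with 20 to 120 N. Pads are 22 mm wide; open, the fingers measure 114 mm over their backs; the gripper's body (76 mm by 85 mm) begins 54 mm behind the grasp point. The pads swing forward as they close: fully open they stand 13 mm farther back than shut.
Start: joints at [1.045, 0.434, 0.025, 1.573, -0.012, 1.134, -0.075], TCP at [256.426, -569.989, 231.323] pointing down, gripper open.
Joint ranges: [-2.62, 2.62], [-0.44, 2.09], [-1.27, 1.32], [0.08, 2.57], [-1.32, 4.46], [0.12, 2], [-2.74, 2.74]. Speed limits (rad/s): [2.22, 2.22, 3.01, 3.01, 3.14, 3.14, 3.14].

## Interface

Orientations are given as a unit quaternion [x, y, z, w].
In Python, from plant import r gives the robot as it stands.
- The arm moves only by the shell command python3 -m handwheel 'ROWS'. ROWS is JSON, a list of rows, each an object with "dp": the shift along the world's x, y, z in m, a list of three; "spin": the turn about the world's z in degrees; "grip": the opening, from 0 (shut) to 1 (fully open). In form: [{"dp": [x, y, z], "spin": spin, "grip": grip}, ...]. A call has 1 to 5 rows; each row is the pose to reach, as a shift and turn from the pose commanded when the call began; what a row does not reach only later rows make up. A row lasts 1/12 s, in which the tool goes at most 41.7 mm and 7.16 degrees, less where a joint would pass 70% of its speed; a pose out of reach is approached as far as the arm can. A call with a gripper value outside its range is refused whole. The fingers move at their own pace and stop on an object; the grip force is fixed at half the most. Time passes only in rows, so rows that repeat a pose let the fingers close. It gives the time, the measured TCP pose, the force, the opening and the grip force at its end, in the units of the state.
- r.get_obs(): the state, without advancing time (a new reading comes with each control period).
- r.read_camera(name): name is "scene" or "top" or "wrist"; returns a dict with "frame" (420x560x3 uint8, blue, green, red), "z_map" (420x560 float32, mm along the optical axis (not along the pixel's ray), 0 where there is no reading), "vertical_fov" (degrees; the focal length in pixels is half the picture's height over the tangent of half this angle, whatever the lens; pixels are square), "cx", "cy" (the principal point, pixels), "k1" (the pictures are not rectified: a ray, as slopes to the right and down, at radius r is drawn at 1 + k1 r^2 times it, then the intrinsics apply), "cam_to_world" (4x4, takes a point from camera to world coordinates). Camera axes: x right, y down, z forward; pixel columns grow to the right and rows downward; lengths in mm; the calibration is good to about 2 mm. A picture is of the moment at which its call begins.
- r.close_job(): hands the job in; it is judged then, once.
The state is a dict: "clock": time; "q": joint angles; "joint_vel": joint speeds; "effort": joint torques, N m; "eef_pos": TCP position; "ee_rot": TCP orientation; "wrist_force": force on the tool from outside, world axes, zero at the start; "moment": the same for the moment, N m; "width": finger opening in mm; "gripper_force": force on a finger pad.
Only numpy, scipy, OpenCV 4.12 (cv2) and the standard library are available. Lean on these libraries where they do the work, as an engineer would, in place of code of your own. Each camera call takes 0.05 s, during which the arm holds its last target. There are 200 camera calls.

## Task

Take the stack of four lidded steel topping tins apart and stand each tin upright in the wooden tray of its own shape (long, square, round, hexagonal), flat on the tray's floor inside the rim. Do not tip any tin over, and leave the sugar bowl and the kitchen timer where they are.

Things in the scene. Friction and masses are not known exactly. Their poses are not given: they have to be found in the camera images.
- long_tin: oblong closed steel tin with aluminium lid, 134 (x) by 58 (y) by 50 high, about 0.45 kg: the bottom of the stack, on the table. Origin at the centre of its underside, z up, x along its length
- square_tin: square closed steel tin, 56 by 56 by 50 high, about 0.3 kg; it stands on one half of the long tin's lid, beside the round tin with a gap of about 10 mm. Origin at the centre of its underside, z up, x and y along its sides
- round_tin: round closed steel tin, diameter 56, 50 high, about 0.25 kg; it stands on the other half of the long tin's lid. Which half is which changes. Origin at the centre of its underside, z up
- hex_tin: small hexagonal closed steel tin, 36 across flats, 46 high, about 0.12 kg; on top of the square or the round tin, whichever stands at the long tin's +x end. Origin at the centre of its underside, z up; two of its flats face along +x and -x, the others at 60 degree steps
- long_tray: oblong wooden tray with a raised rim, recess 150 (x) by 74 (y): the long tin fits it lengthwise with 8 mm of play all round. Fixed to the table. Seat (inner floor) 6 mm above the table, rim 8 mm wide, its top 12 mm above the table. Origin at the centre of its underside, on the table, z up, x along its length
- square_tray: square wooden tray with a raised rim, recess 72 by 72: the square tin fits with 8 mm of play all round when its sides are along the tray's. Fixed to the table. Seat (inner floor) 6 mm above the table, rim 8 mm wide, its top 12 mm above the table. Origin at the centre of its underside, on the table, z up, x and y along its sides
- round_tray: round wooden tray with a raised rim, recess diameter 72: the round tin fits with 8 mm of play all round. Fixed to the table. Seat (inner floor) 6 mm above the table, rim 8 mm wide, its top 12 mm above the table. Origin at the centre of its underside, on the table, z up
- hex_tray: small hexagonal wooden tray with a raised rim, recess 52 across flats: the hexagonal tin fits in any yaw with about 8 mm of play all round. Fixed to the table. Seat (inner floor) 6 mm above the table, rim 8 mm wide, its top 12 mm above the table. Origin at the centre of its underside, on the table, z up, two of its sides face along +x and -x
- sugar_bowl: bystander: small loose white ceramic bowl, 64 across, 36 high, on the table. Origin at the centre of its underside
- timer: bystander: loose round kitchen timer, white with a black dial, 52 across, 36 high, on the table. Origin at the centre of its underside
Things that resemble listed ones, but are neither listed nor needed, are in the scene too. What is shaped like the round_tin but pink is not meant. Leave any yellow look-alike of the square_tin alone.

How it is judged (in metres and radians):
At the end, for the whole second after the job is handed in: Each tin stands in the tray of its own shape: its centre within 12 mm of the tray's centre seen from above, its underside within 2 mm of the tray's floor, upright within 0.03 rad and at rest; the sugar bowl and the timer are within 25 mm of where they began (horizontal distance between long_tin and long_tray below 0.012 m and z of long_tin in the frame of long_tray below 0.008 m and angle between each of long_tin, square_tin, round_tin, hex_tin's own z axis and vertical below 0.03 rad and linear speed of each of long_tin, square_tin, round_tin, hex_tin below 0.02 m/s and angular speed of each of long_tin, square_tin, round_tin, hex_tin below 0.2 rad/s and horizontal distance between square_tin and square_tray below 0.012 m and z of square_tin in the frame of square_tray below 0.008 m and horizontal distance between round_tin and round_tray below 0.012 m and z of round_tin in the frame of round_tray below 0.008 m and horizontal distance between hex_tin and hex_tray below 0.012 m and z of hex_tin in the frame of hex_tray below 0.008 m and distance of each of sugar_bowl, timer from where it was at the start of the episode below 0.025 m); the robot touches nothing.
It fails at once if a tin is tipped over (leans more than 0.7 rad) (angle between any of long_tin, square_tin, round_tin, hex_tin's own z axis and vertical above 0.7 rad).
It fails at once if the sugar bowl is pushed more than 25 mm (distance of sugar_bowl from where it was at the start of the episode above 0.025 m).
It fails at once if the kitchen timer is pushed more than 25 mm (distance of timer from where it was at the start of the episode above 0.025 m).
It also fails if it takes over 120 s, if anything falls off the work surface, if the arm or the gripper's body presses on something with over 40 N, if the wrist force passes 120 N, or if a joint passes its speed limit or range.

## Working session

There is one attempt and no reset: what is moved stays moved. The work goes in short steps, Python scripts to look and compute and a shell command to move; the robot and the scene stay as the last step left them, time stands still between calls to the robot, and variables do not carry over. Pictures are saved under pics/ and viewed, at most 14 in all, crops included, and the job is handed in when it is done.

```bash
mkdir -p pics; ls; cat > h.py <<'E'
import numpy as np,cv2
from plant import r
def cam(n):
    c=r.read_camera(n); f=c["frame"].shape[0]/2/np.tan(np.radians(c["vertical_fov"])/2)
    c["K"]=np.array([[f,0,c["cx"]],[0,f,c["cy"]],[0,0,1]]);return c
def rays(c,px):
    d=np.array([c["k1"],0,0,0,0.]);return cv2.undistortPoints(np.array(px,float).reshape(-1,1,2),c["K"],d).reshape(-1,2)
def onz(c,px,z):
    "pixel -> world on plane z"
    T=np.array(c["cam_to_world"]);n=rays(c,px);d=np.c_[n,np.ones(len(n))]@T[:3,:3].T
    return T[:3,3]+d*((z-T[2,3])/d[:,2])[:,None]
def cloud(c):
    h,w=c["z_map"].shape;u,v=np.meshgrid(np.arange(w),np.arange(h));n=rays(c,np.c_[u.ravel(),v.ravel()])
    Z=c["z_map"].ravel();T=np.array(c["cam_to_world"]);P=np.c_[n*Z[:,None],Z]@T[:3,:3].T+T[:3,3]
    P[Z==0]=np.nan;return P.reshape(h,w,3)
E
python3 - <<'E'
from h import *
for n in("top","scene"):
    c=cam(n);cv2.imwrite(f"pics/{n}0.png",cv2.resize(c["frame"],(784,588)));print(n,c["k1"],c["vertical_fov"],np.round(c["cam_to_world"],3).tolist())
print(r.get_obs())
E
```

```text
pics
top 0.03618285039413513 52.69021737831633 [[-0.02, -0.989, 0.143, 440.641], [-1.0, 0.018, -0.017, 4.895], [0.014, -0.144, -0.99, 1071.674], [0.0, 0.0, 0.0, 1.0]]
scene 0.0042546984373279095 56.72021876171699 [[-0.349, 0.529, -0.773, 1221.828], [0.937, 0.208, -0.28, 215.32], [0.012, -0.822, -0.569, 558.768], [0.0, 0.0, 0.0, 1.0]]
{'clock': 0.1, 'q': array([ 1.04537607,  0.43516188,  0.02496257,  1.57400601, -0.01157249,
        1.1339811 , -0.07510638]), 'joint_vel': array([-0.00011995, -0.00201512,  0.00080441, -0.00216551, -0.00177658,
        0.00047951,  0.00059338]), 'effort': array([ 2.62697293e-03, -6.71754098e+01,  1.02792822e+00, -3.16902173e+01,
        1.57436554e-02,  7.16410650e-03,  6.90309412e-05]), 'eef_pos': array([ 256.22532433, -569.57447662,  230.59902838]), 'ee_rot': array([ 9.77741423e-01,  2.09812325e-01, -2.20191285e-04, -6.70763139e-04]), 'wrist_force': array([ 0.06337047, -0.40402366, -1.30169485]), 'moment': array([ 3.46926227e-02, -4.65014196e-03,  4.52970099e-05]), 'gripper_force': 0.0, 'width': 85.35605880324854}
```

View pics/top0.png

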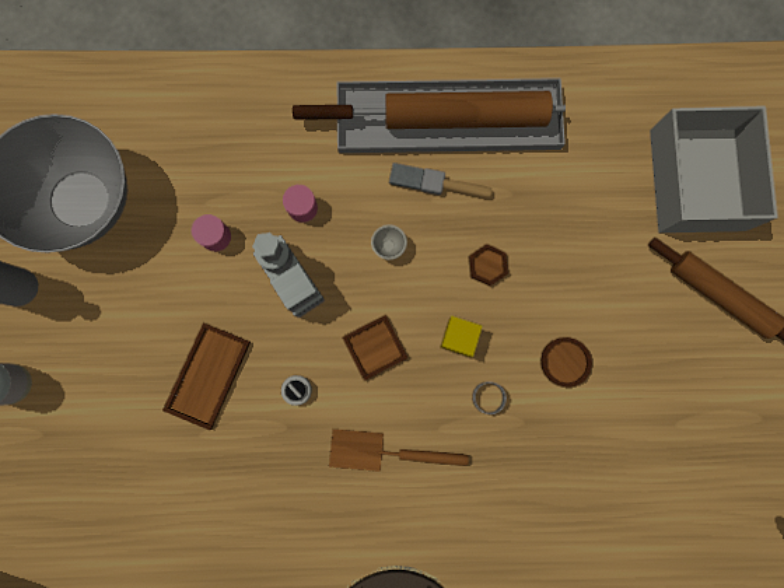

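View pics/scene0.png

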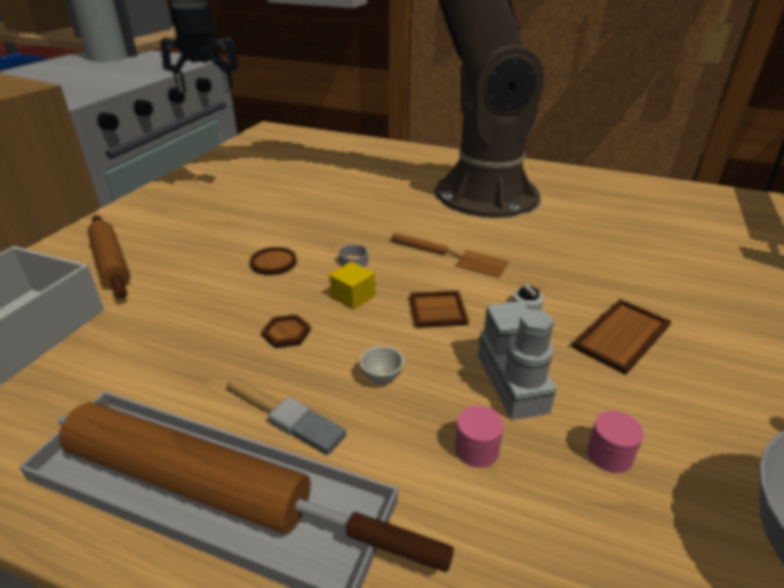

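Top view (784x588): the stack is at (285,272), with the hex tin at (268,247) on the round tin and the square tin at (295,290). Possible mix-ups:
- **Round tin:** pink cylinders at (210,232) and (299,203).
- **Square tin:** yellow cube at (462,337).
- **Round tray:** steel ring at (490,398).

The wanted tins are the grey ones in the stack. The trays are long (208,376), square (376,348), round (566,361) and hex (489,265). The bowl is at (389,243) and the timer at (295,390).

```bash
python3 - <<'E'
from h import *
c=cam("top");P=cloud(c);I=c["frame"];np.save("P0.npy",P)
cv2.imwrite("pics/stack.png",cv2.resize(I[150:240,165:245],(640,720)[::1],interpolation=cv2.INTER_CUBIC)[:600])
def reg(u,v,h,zl,zh):
    u,v=int(u/1.4),int(v/1.4);Q=P[v-h:v+h,u-h:u+h].reshape(-1,3);return Q[(Q[:,2]>zl)&(Q[:,2]<zh)]
def show(n,Q):
    if len(Q)<5: print(n,len(Q));return
    (x,y),(w,h),a=cv2.minAreaRect(Q[:,:2].astype(np.float32));print(n,len(Q),"c",round(x),round(y),"wh",round(w),round(h),"ang",round(a,1),"z",np.round(np.median(Q[:,2]),1))
show("hex",reg(268,247,25,135,160));show("mid",reg(285,272,40,90,110));show("all50",reg(285,272,40,42,58))
for n,u,v in(("bowl",389,243),("timer",295,390),("pinkA",210,232),("pinkB",299,203),("yellow",462,337),("ring",490,398)): show(n,reg(u,v,20,8,70))
for n,u,v,h in(("long",208,376,45),("square",376,348,28),("round",566,361,24),("hex",489,265,20)): show("tray "+n,reg(u,v,h,9,15))
E
```

```text
hex 242 c 657 195 wh 40 36 ang 38.9 z 145.3
mid 822 c 623 175 wh 118 56 ang 31.5 z 99.5
all50 200 c 625 177 wh 133 58 ang 33.6 z 49.7
bowl 407 c 685 0 wh 60 62 ang 89.0 z 22.8
timer 361 c 424 165 wh 49 48 ang 88.8 z 24.3
pinkA 523 c 708 315 wh 57 54 ang 41.0 z 48.4
pinkB 490 c 759 157 wh 54 55 ang 89.1 z 48.6
yellow 618 c 513 -124 wh 57 58 ang 70.8 z 49.4
ring 107 c 405 -170 wh 55 53 ang 89.0 z 22.8
tray long 620 c 454 323 wh 93 165 ang 67.1 z 11.3
tray square 404 c 498 28 wh 90 88 ang 26.0 z 11.5
tray round 326 c 465 -313 wh 86 87 ang 43.2 z 11.5
tray hex 241 c 645 -181 wh 68 75 ang 34.4 z 11.6
```

View pics/stack.png

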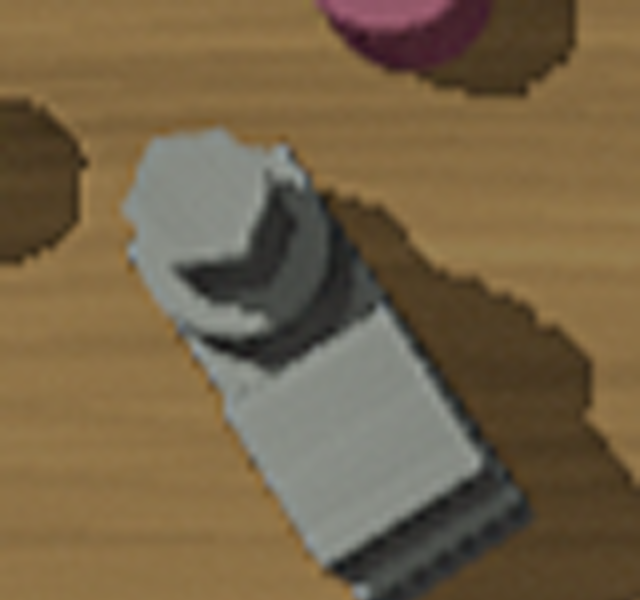

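The crop shows the grey hexagon at (205,200) on the grey round tin, with the grey square at (355,440) beside it. That matches the description. Next I refine the yaws.

```bash
cat > fit.py <<'E'
from h import *
from scipy.optimize import minimize
def fitpoly(Q,n,apo):
    "regular n-gon of apothem apo covering hull of Q: minimise overshoot"
    H=cv2.convexHull(Q.astype(np.float32)).reshape(-1,2); c0=(H.min(0)+H.max(0))/2; best=None
    for a0 in np.arange(0,360/n,5):
        def f(p):
            t=np.radians(p[2]+np.arange(n)*360/n);N=np.c_[np.cos(t),np.sin(t)]
            s=(N@(H-p[:2]).T).max(1);return ((s-apo)**2).sum()
        o=minimize(f,[*c0,a0],method="Nelder-Mead",options=dict(xatol=.01,fatol=.01,maxiter=2000))
        if best is None or o.fun<best.fun:best=o
    return np.round(best.x,1),round(best.fun,2)
E
python3 - <<'E'
from fit import *
P=np.load("P0.npy");A=P.reshape(-1,3)
def sel(x,y,rad,zl,zh):
    m=(np.hypot(A[:,0]-x,A[:,1]-y)<rad)&(A[:,2]>zl)&(A[:,2]<zh);return A[m]
print("hex",fitpoly(sel(657,195,30,140,150)[:,:2],6,18))
ax=np.array([np.cos(.55),np.sin(.55)])
M=sel(623,175,80,94,104);s=(M[:,:2]-[623,175])@ax
hst,_=np.histogram(s,np.arange(-64,64,4));print(hst)
sq=M[s<-1][:,:2];print("square",fitpoly(sq,4,28))
ro=M[s>7][:,:2];
# circle: farthest extents
print("round circ",cv2.minEnclosingCircle(ro.astype(np.float32)))
print("sqtray",fitpoly(sel(498,28,70,9,14)[:,:2],4,44),"hextray",fitpoly(sel(645,-181,50,9,14)[:,:2],6,34))
print("roundtray",cv2.minEnclosingCircle(sel(465,-313,60,9,14)[:,:2].astype(np.float32)))
L=sel(454,323,110,9,14);print("long",cv2.minAreaRect(L[:,:2].astype(np.float32)))
E
```

```text
hex (array([657.6, 195.5,   5.1]), np.float64(0.65))
[ 0 27 44 41 44 42 39 39 42 40 43 38 42 43 42 16  0  0 10 23 30 29 26 17
 12 15 12 13  7  6  3]
square (array([597.3, 159.3,  30.6]), np.float64(0.21))
round circ ((655.35546875, 194.36309814453125), 28.15143585205078)
sqtray (array([497.7,  27.6,  26.6]), np.float64(2.09)) hextray (array([ 645.1, -181.4,   32.7]), np.float64(0.17))
roundtray ((464.9066467285156, -313.7048034667969), 44.550872802734375)
long ((454.1083679199219, 323.19976806640625), (92.54022979736328, 165.14886474609375), 67.07185363769531)
```

```bash
H="python3 -m handwheel"
$H '[{"dp":[0.016,0.031,0.006],"spin":2,"grip":1},{"dp":[0.032,0.061,0.012],"spin":5,"grip":1},{"dp":[0.048,0.092,0.018],"spin":8,"grip":1},{"dp":[0.064,0.122,0.02],"spin":11,"grip":1},{"dp":[0.08,0.153,0.02],"spin":11,"grip":1}]'
$H '[{"dp":[0.016,0.031,0],"spin":0,"grip":1},{"dp":[0.032,0.061,0],"spin":0,"grip":1},{"dp":[0.048,0.092,0],"spin":0,"grip":1},{"dp":[0.064,0.122,0],"spin":0,"grip":1},{"dp":[0.08,0.153,0],"spin":0,"grip":1}]'
$H '[{"dp":[0.016,0.031,0],"spin":0,"grip":1},{"dp":[0.032,0.061,0],"spin":0,"grip":1},{"dp":[0.048,0.092,0],"spin":0,"grip":1},{"dp":[0.064,0.122,0],"spin":0,"grip":1},{"dp":[0.08,0.153,0],"spin":0,"grip":1}]'
```

```text
clock: 0.57
eef_pos: [337.0, -415.8, 251.8]
ee_rot: [0.953, 0.304, 0.0, 0.0]
wrist_force: [-0.1, 0.2, 0.9]
width: 85.0
gripper_force: 0.0
clock: 0.98
eef_pos: [416.7, -262.5, 251.3]
ee_rot: [0.953, 0.302, -0.0, 0.0]
wrist_force: [0.8, -0.6, -0.7]
width: 85.8
gripper_force: 0.0
clock: 1.4
eef_pos: [496.8, -109.6, 251.3]
ee_rot: [0.953, 0.302, -0.0, 0.0]
wrist_force: [0.6, -0.1, -0.3]
width: 85.6
gripper_force: 0.0
```

```bash
H="python3 -m handwheel"
$H '[{"dp":[0.016,0.031,0],"spin":0,"grip":1},{"dp":[0.032,0.061,0],"spin":0,"grip":1},{"dp":[0.048,0.092,0],"spin":0,"grip":1},{"dp":[0.064,0.122,0],"spin":0,"grip":1},{"dp":[0.08,0.153,0],"spin":0,"grip":1}]' | tail -0
$H '[{"dp":[0.016,0.031,0],"spin":0,"grip":1},{"dp":[0.032,0.061,0],"spin":0,"grip":1},{"dp":[0.048,0.092,0],"spin":0,"grip":1},{"dp":[0.072,0.134,0],"spin":0,"grip":1},{"dp":[0.0807,0.153,0],"spin":0,"grip":1}]'
python3 - <<'E'
from fit import *
c=cam("wrist");cv2.imwrite("pics/w1.png",c["frame"]);P=cloud(c);np.save("Pw.npy",P)
A=P.reshape(-1,3);B=A[(A[:,2]>141)&(A[:,2]<150)];print(len(B),B.min(0),B.max(0))
if len(B)>50: print(fitpoly(B[:,:2],6,18))
print(r.get_obs()["eef_pos"])
E
```

```text
clock: 2.23
eef_pos: [657.8, 198.5, 250.7]
ee_rot: [0.953, 0.303, -0.0, -0.001]
wrist_force: [-0.6, 0.0, -0.2]
width: 85.3
gripper_force: 0.0
1471 [637.86697259 175.76356884 141.09268468] [676.39611035 216.56131915 147.57799139]
(array([657.2, 196.2,   9.6]), np.float64(0.28))
[657.85409253 204.24755966 250.0454101 ]Exception ignored on flushing sys.stdout:
BrokenPipeError: [Errno 32] Broken pipe
```

View pics/w1.png

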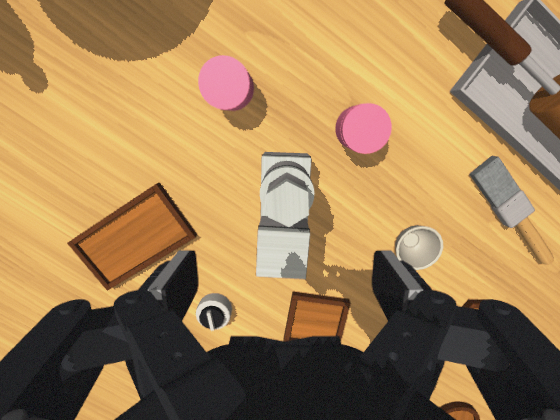

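The wrist view shows the grey stack at (285,215), the hex tin at (288,195) and the timer at (212,312), all as expected. I'll let it settle and check the pose.

```bash
H="python3 -m handwheel"
$H '[{"dp":[0,0,0],"spin":0,"grip":1},{"dp":[0,0,0],"spin":0,"grip":1},{"dp":[0,0,0],"spin":0,"grip":1}]'
python3 - <<'E'
from fit import *
P=cloud(cam("wrist"));A=P.reshape(-1,3);o=r.get_obs();print(o["eef_pos"])
B=A[(A[:,2]>141)&(A[:,2]<150)];print("hex",fitpoly(B[:,:2],6,18))
def sel(x,y,rad,zl,zh):
    m=(np.hypot(A[:,0]-x,A[:,1]-y)<rad)&(A[:,2]>zl)&(A[:,2]<zh);return A[m]
M=sel(597,159,43,94,104);print(len(M));s=(M[:,:2]-[623,175])@[np.cos(.55),np.sin(.55)]
print("square",fitpoly(M[s<2][:,:2],4,28))
L=sel(454,323,110,9,14);print("longtray",cv2.minAreaRect(L[:,:2].astype(np.float32)))
E
```

```text
clock: 2.53
eef_pos: [657.0, 193.6, 251.0]
ee_rot: [0.953, 0.302, -0.0, 0.0]
wrist_force: [-0.0, -1.1, -0.5]
width: 85.4
gripper_force: 0.0
[657.08805344 193.32962388 251.27093641]
hex (array([657.3, 196.3,   9. ]), np.float64(0.05))
2505
square (array([597. , 160.1,  31.6]), np.float64(0.07))
longtray ((455.6380615234375, 324.4201965332031), (90.83023834228516, 167.69898986816406), 66.55408477783203)
```

```bash
H="python3 -m handwheel"
$H '[{"dp":[0,0.0025,-0.03],"spin":4,"grip":1},{"dp":[0,0.0025,-0.06],"spin":4,"grip":1},{"dp":[0,0.0025,-0.09],"spin":4,"grip":1},{"dp":[0,0.0025,-0.115],"spin":4,"grip":1},{"dp":[0,0.0025,-0.13],"spin":4,"grip":1}]'
$H '[{"dp":[0,0,-0.008],"spin":0,"grip":1},{"dp":[0,0,-0.014],"spin":0,"grip":1},{"dp":[0,0,-0.014],"spin":0,"grip":1},{"dp":[0,0,-0.014],"spin":0,"grip":0.7},{"dp":[0,0,-0.014],"spin":0,"grip":0.5}]'
$H '[{"dp":[0,0,0],"spin":0,"grip":0.4},{"dp":[0,0,0],"spin":0,"grip":0.3},{"dp":[0,0,0],"spin":0,"grip":0.2},{"dp":[0,0,0],"spin":0,"grip":0.2},{"dp":[0,0,0],"spin":0,"grip":0.2}]'
$H '[{"dp":[0,0,0],"spin":0,"grip":0.2},{"dp":[0,0,0.005],"spin":0,"grip":0.2},{"dp":[0,0,0.015],"spin":0,"grip":0.2},{"dp":[0,0,0.03],"spin":0,"grip":0.2},{"dp":[0,0,0.05],"spin":0,"grip":0.2}]'
```

```text
clock: 3.0
eef_pos: [655.8, 195.0, 118.5]
ee_rot: [0.942, 0.335, -0.002, 0.0]
wrist_force: [-0.1, 0.2, 0.4]
width: 85.6
gripper_force: 0.0
clock: 3.42
eef_pos: [658.0, 197.7, 108.8]
ee_rot: [0.942, 0.335, 0.001, 0.0]
wrist_force: [0.2, -0.1, 0.3]
width: 64.0
gripper_force: 0.0
clock: 3.83
eef_pos: [657.8, 197.8, 108.4]
ee_rot: [0.942, 0.336, 0.001, 0.0]
wrist_force: [-0.5, -0.2, 6.3]
width: 35.4
gripper_force: 60.4
clock: 4.25
eef_pos: [656.1, 197.1, 157.0]
ee_rot: [0.942, 0.336, -0.001, -0.0]
wrist_force: [0.4, -0.1, -1.8]
width: 35.1
gripper_force: 59.8
```

```bash
H="python3 -m handwheel"
$H '[{"dp":[0,-0.025,0],"spin":0,"grip":0.2},{"dp":[-0.002,-0.06,0],"spin":0,"grip":0.2},{"dp":[-0.004,-0.1,0],"spin":0,"grip":0.2},{"dp":[-0.006,-0.14,0],"spin":0,"grip":0.2},{"dp":[-0.006,-0.18,0],"spin":0,"grip":0.2}]'
$H '[{"dp":[0,-0.04,0],"spin":0,"grip":0.2},{"dp":[-0.002,-0.08,0],"spin":0,"grip":0.2},{"dp":[-0.004,-0.12,0],"spin":0,"grip":0.2},{"dp":[-0.006,-0.16,0],"spin":0,"grip":0.2},{"dp":[-0.006,-0.185,0],"spin":0,"grip":0.2}]'
$H '[{"dp":[0,-0.011,-0.01],"spin":0,"grip":0.2},{"dp":[0,-0.0135,-0.03],"spin":0,"grip":0.2},{"dp":[0,-0.0135,-0.055],"spin":0,"grip":0.2},{"dp":[0,-0.0135,-0.08],"spin":0,"grip":0.2},{"dp":[0,-0.0135,-0.1],"spin":0,"grip":0.2}]'
$H '[{"dp":[0,0,0],"spin":0,"grip":0.2},{"dp":[0,0,0],"spin":0,"grip":0.2},{"dp":[0,0,0],"spin":0,"grip":0.2}]'
python3 - <<'E'
from fit import *
P=cloud(cam("wrist"));A=P.reshape(-1,3);o=r.get_obs();print(o["eef_pos"])
B=A[(np.hypot(A[:,0]-645,A[:,1]+181)<50)&(A[:,2]>9)&(A[:,2]<14)];print(len(B), B[:,:2].min(0),B[:,:2].max(0))
E
```

```text
clock: 4.67
eef_pos: [650.5, 16.0, 158.1]
ee_rot: [0.942, 0.336, -0.0, 0.0]
wrist_force: [0.3, 0.4, -0.7]
width: 35.6
gripper_force: 59.9
clock: 5.08
eef_pos: [643.9, -173.5, 157.9]
ee_rot: [0.943, 0.333, -0.001, 0.001]
wrist_force: [-0.4, -0.5, -1.9]
width: 35.4
gripper_force: 59.9
clock: 5.5
eef_pos: [644.5, -180.0, 55.7]
ee_rot: [0.942, 0.336, -0.0, -0.001]
wrist_force: [-0.5, 0.8, -1.1]
width: 35.4
gripper_force: 59.9
clock: 5.75
eef_pos: [646.1, -180.5, 58.7]
ee_rot: [0.942, 0.336, 0.001, 0.0]
wrist_force: [-0.6, -0.1, -0.6]
width: 35.6
gripper_force: 60.0
[ 646.44062629 -180.69090813   59.20423041]
2236 [ 616.88749188 -214.88869694] [ 683.33742165 -146.80037983]
```

```bash
H="python3 -m handwheel"
$H '[{"dp":[-0.001,-0.001,-0.015],"spin":0,"grip":0.2},{"dp":[-0.001,-0.001,-0.028],"spin":0,"grip":0.2},{"dp":[-0.001,-0.001,-0.036],"spin":0,"grip":0.2},{"dp":[-0.001,-0.001,-0.041],"spin":0,"grip":0.2},{"dp":[-0.001,-0.001,-0.043],"spin":0,"grip":0.2}]'
$H '[{"dp":[0,0,0],"spin":0,"grip":0.2},{"dp":[0,0,0],"spin":0,"grip":0.2},{"dp":[0,0,-0.001],"spin":0,"grip":0.2},{"dp":[0,0,-0.001],"spin":0,"grip":0.2}]'
```

```text
clock: 6.22
eef_pos: [643.6, -181.8, 14.4]
ee_rot: [0.942, 0.336, -0.001, -0.0]
wrist_force: [-9.1, 0.5, 20.3]
width: 35.5
gripper_force: 62.3
clock: 6.55
eef_pos: [644.6, -181.9, 14.4]
ee_rot: [0.942, 0.336, 0.0, 0.0]
wrist_force: [-2.6, 1.6, 7.2]
width: 35.6
gripper_force: 60.9
```

```bash
H="python3 -m handwheel"
$H '[{"dp":[0,0,0],"spin":0,"grip":0.5},{"dp":[0,0,0],"spin":0,"grip":0.6},{"dp":[0,0,0],"spin":0,"grip":0.7},{"dp":[0,0,0],"spin":0,"grip":0.8},{"dp":[0,0,0],"spin":0,"grip":0.8}]'
$H '[{"dp":[0,0,0.015],"spin":0,"grip":0.8},{"dp":[0,0,0.05],"spin":0,"grip":0.8},{"dp":[0,0,0.09],"spin":0,"grip":1},{"dp":[0,0,0.13],"spin":0,"grip":1},{"dp":[0.001,0.02,0.17],"spin":-3.5,"grip":1}]'
$H '[{"dp":[0.002,0.04,0.02],"spin":-4,"grip":1},{"dp":[0.003,0.08,0.02],"spin":-4,"grip":1},{"dp":[0.005,0.12,0.02],"spin":-4,"grip":1},{"dp":[0.006,0.16,0.02],"spin":-4,"grip":1},{"dp":[0.006,0.196,0.02],"spin":-4,"grip":1}]'
$H '[{"dp":[0.001,0.04,0],"spin":0,"grip":1},{"dp":[0.002,0.08,0],"spin":0,"grip":1},{"dp":[0.002,0.12,0],"spin":0,"grip":1},{"dp":[0.002,0.145,0],"spin":0,"grip":1},{"dp":[0.002,0.16,0],"spin":0,"grip":1}]'
$H '[{"dp":[0,0,0],"spin":0,"grip":1},{"dp":[0,0,0],"spin":0,"grip":1},{"dp":[0,0,0],"spin":0,"grip":1}]'
cat > look.py <<'E'
from fit import *
P=cloud(cam("wrist"));A=P.reshape(-1,3);o=r.get_obs();print(o["eef_pos"])
def sel(x,y,rad,zl,zh):
    m=(np.hypot(A[:,0]-x,A[:,1]-y)<rad)&(A[:,2]>zl)&(A[:,2]<zh);return A[m]
M=sel(627,177,80,94,104);s=(M[:,:2]-[625,177])@[np.cos(.55),np.sin(.55)]
if (s>2).sum()>99: print("round",cv2.minEnclosingCircle(M[s>2][:,:2].astype(np.float32)))
if (s<0).sum()>99: print("square",fitpoly(M[s<-2][:,:2],4,28))
L=sel(625,177,90,44,54);print("long",cv2.minAreaRect(L[:,:2].astype(np.float32)))
E
python3 look.py; python3 - <<'E'
from fit import *
A=cloud(cam("top")).reshape(-1,3);B=A[(np.hypot(A[:,0]-645,A[:,1]+181)<60)&(A[:,2]>40)];print("hex",fitpoly(B[:,:2],6,18),np.median(B[:,2]))
E
```

```text
clock: 6.97
eef_pos: [644.1, -182.0, 13.2]
ee_rot: [0.942, 0.336, 0.0, -0.0]
wrist_force: [0.1, 0.1, -0.1]
width: 68.4
gripper_force: 0.0
clock: 7.38
eef_pos: [644.4, -168.2, 182.5]
ee_rot: [0.953, 0.304, -0.0, 0.001]
wrist_force: [1.4, -0.8, -0.2]
width: 85.2
gripper_force: 0.0
clock: 7.8
eef_pos: [650.9, 35.6, 201.0]
ee_rot: [0.962, 0.274, 0.0, -0.0]
wrist_force: [-0.5, 0.5, -0.7]
width: 85.4
gripper_force: 0.0
clock: 8.22
eef_pos: [651.9, 197.8, 200.5]
ee_rot: [0.961, 0.276, 0.0, -0.001]
wrist_force: [-0.5, 0.6, -0.3]
width: 85.3
gripper_force: 0.0
clock: 8.47
eef_pos: [653.6, 190.0, 200.4]
ee_rot: [0.962, 0.272, -0.0, 0.001]
wrist_force: [-0.1, -0.4, -0.3]
width: 85.5
gripper_force: 0.0
[653.71418138 189.76542046 200.4424218 ]
round ((655.1329956054688, 195.2023468017578), 28.203271865844727)
square (array([597.4, 160.4,  31.6]), np.float64(0.04))
long ((649.5488891601562, 193.85374450683594), (76.34111022949219, 57.7149543762207), 32.71857452392578)
hex (array([ 644. , -181.7,   69.1]), np.float64(0.63)) 51.40525426313167
```

```bash
H="python3 -m handwheel"
$H '[{"dp":[0.001,0.001,-0.025],"spin":0,"grip":1},{"dp":[0.0015,0.001,-0.045],"spin":0,"grip":1},{"dp":[0.0015,0.001,-0.06],"spin":0,"grip":1},{"dp":[0.0015,0.001,-0.065],"spin":0,"grip":1},{"dp":[0.0015,0.001,-0.065],"spin":0,"grip":1}]'
$H '[{"dp":[0,0,0],"spin":0,"grip":1},{"dp":[0,0,0],"spin":0,"grip":1},{"dp":[0,0,0],"spin":0,"grip":1}]'
```

```text
clock: 8.98
eef_pos: [654.1, 191.7, 134.2]
ee_rot: [0.962, 0.272, -0.001, 0.0]
wrist_force: [-0.2, -0.1, -0.7]
width: 85.4
gripper_force: 0.0
clock: 9.23
eef_pos: [655.3, 193.8, 137.0]
ee_rot: [0.962, 0.273, 0.001, -0.0]
wrist_force: [0.2, 1.7, 0.8]
width: 85.1
gripper_force: 0.0
```

```bash
H="python3 -m handwheel"
$H '[{"dp":[0,0.001,-0.02],"spin":0,"grip":1},{"dp":[0,0.001,-0.04],"spin":0,"grip":1},{"dp":[0,0.001,-0.058],"spin":0,"grip":1},{"dp":[0,0.001,-0.07],"spin":0,"grip":1},{"dp":[0,0.001,-0.074],"spin":0,"grip":1}]'
$H '[{"dp":[0,0,0],"spin":0,"grip":1},{"dp":[0,0,0],"spin":0,"grip":1},{"dp":[0,0,0],"spin":0,"grip":0.8},{"dp":[0,0,0],"spin":0,"grip":0.7},{"dp":[0,0,0],"spin":0,"grip":0.65}]'
$H '[{"dp":[0,0,0],"spin":0,"grip":0.6},{"dp":[0,0,0],"spin":0,"grip":0.5},{"dp":[0,0,0],"spin":0,"grip":0.4},{"dp":[0,0,0],"spin":0,"grip":0.4},{"dp":[0,0,0],"spin":0,"grip":0.4}]'
```

```text
clock: 9.65
eef_pos: [653.8, 194.3, 60.1]
ee_rot: [0.962, 0.273, -0.001, 0.0]
wrist_force: [-0.5, 0.1, 1.2]
width: 85.2
gripper_force: 0.0
clock: 10.07
eef_pos: [655.2, 194.8, 62.7]
ee_rot: [0.962, 0.273, 0.001, 0.0]
wrist_force: [-2.4, -0.8, 6.5]
width: 55.5
gripper_force: 9.1
clock: 10.48
eef_pos: [655.3, 194.9, 63.0]
ee_rot: [0.962, 0.273, 0.001, 0.0]
wrist_force: [-0.8, -0.3, 6.5]
width: 54.4
gripper_force: 63.4
```

```bash
H="python3 -m handwheel"
$H '[{"dp":[0,0,0.005],"spin":0,"grip":0.4},{"dp":[0,0,0.012],"spin":0,"grip":0.4},{"dp":[0,0,0.025],"spin":0,"grip":0.4},{"dp":[0,0,0.045],"spin":0,"grip":0.4},{"dp":[0,0,0.07],"spin":0,"grip":0.4}]'
```

```text
clock: 10.9
eef_pos: [653.6, 194.3, 131.8]
ee_rot: [0.962, 0.273, -0.001, 0.0]
wrist_force: [1.2, -0.3, -2.4]
width: 54.8
gripper_force: 63.8
```

```bash
H="python3 -m handwheel"
$H '[{"dp":[-0.009,-0.024,0.02],"spin":0,"grip":0.4},{"dp":[-0.022,-0.058,0.02],"spin":0,"grip":0.4},{"dp":[-0.036,-0.096,0.02],"spin":0,"grip":0.4},{"dp":[-0.049,-0.132,0.02],"spin":0,"grip":0.4},{"dp":[-0.063,-0.17,0.02],"spin":0,"grip":0.4}]'
$H '[{"dp":[-0.013,-0.034,0],"spin":0,"grip":0.4},{"dp":[-0.026,-0.068,0],"spin":0,"grip":0.4},{"dp":[-0.038,-0.102,0],"spin":0,"grip":0.4},{"dp":[-0.05,-0.136,0],"spin":0,"grip":0.4},{"dp":[-0.063,-0.17,0],"spin":0,"grip":0.4}]'
$H '[{"dp":[-0.013,-0.034,0],"spin":0,"grip":0.4},{"dp":[-0.026,-0.068,0],"spin":0,"grip":0.4},{"dp":[-0.038,-0.102,0],"spin":0,"grip":0.4},{"dp":[-0.05,-0.136,0],"spin":0,"grip":0.4},{"dp":[-0.06,-0.16,0],"spin":0,"grip":0.4}]'
$H '[{"dp":[-0.004,-0.008,0],"spin":0,"grip":0.4},{"dp":[-0.004,-0.008,-0.02],"spin":0,"grip":0.4},{"dp":[-0.004,-0.008,-0.05],"spin":0,"grip":0.4},{"dp":[-0.004,-0.008,-0.08],"spin":0,"grip":0.4},{"dp":[-0.004,-0.008,-0.1],"spin":0,"grip":0.4}]'
$H '[{"dp":[0,0,0],"spin":0,"grip":0.4},{"dp":[0,0,0],"spin":0,"grip":0.4},{"dp":[0,0,0],"spin":0,"grip":0.4}]'
```

```text
clock: 11.32
eef_pos: [591.0, 23.6, 152.9]
ee_rot: [0.962, 0.274, 0.001, 0.0]
wrist_force: [1.8, -1.1, -2.4]
width: 54.5
gripper_force: 63.9
clock: 11.73
eef_pos: [528.1, -146.9, 152.9]
ee_rot: [0.962, 0.273, 0.001, 0.0]
wrist_force: [0.2, -0.5, -3.4]
width: 54.5
gripper_force: 63.9
clock: 12.15
eef_pos: [467.1, -309.1, 152.8]
ee_rot: [0.962, 0.272, -0.0, 0.001]
wrist_force: [-0.6, -0.8, -1.3]
width: 54.8
gripper_force: 63.9
clock: 12.57
eef_pos: [464.2, -312.6, 50.4]
ee_rot: [0.962, 0.273, -0.0, -0.0]
wrist_force: [-0.7, -0.3, -3.0]
width: 54.7
gripper_force: 64.0
clock: 12.82
eef_pos: [465.8, -313.5, 53.3]
ee_rot: [0.962, 0.273, 0.001, 0.001]
wrist_force: [-0.7, -1.0, -1.6]
width: 54.5
gripper_force: 64.3
```

Target TCP z is about 19, so I lower 33.5 mm.

```bash
H="python3 -m handwheel"
$H '[{"dp":[-0.001,0,-0.012],"spin":0,"grip":0.4},{"dp":[-0.001,0,-0.022],"spin":0,"grip":0.4},{"dp":[-0.001,0,-0.028],"spin":0,"grip":0.4},{"dp":[-0.001,0,-0.031],"spin":0,"grip":0.4},{"dp":[-0.001,0,-0.033],"spin":0,"grip":0.4}]'
$H '[{"dp":[0,0,0],"spin":0,"grip":0.4},{"dp":[0,0,0],"spin":0,"grip":0.4},{"dp":[0,0,0],"spin":0,"grip":0.4}]'
```

```text
clock: 13.23
eef_pos: [463.6, -313.4, 18.8]
ee_rot: [0.962, 0.273, -0.0, 0.0]
wrist_force: [-9.3, 5.9, 32.2]
width: 54.7
gripper_force: 68.1
clock: 13.48
eef_pos: [463.9, -313.5, 19.0]
ee_rot: [0.962, 0.273, 0.0, 0.0]
wrist_force: [-0.3, -0.5, -0.9]
width: 54.7
gripper_force: 64.7
```

```bash
H="python3 -m handwheel"
$H '[{"dp":[0,0,0],"spin":0,"grip":0.7},{"dp":[0,0,0],"spin":0,"grip":0.8},{"dp":[0,0,0],"spin":0,"grip":0.9},{"dp":[0,0,0],"spin":0,"grip":1},{"dp":[0,0,0.005],"spin":0,"grip":1}]'
$H '[{"dp":[0,0,0.02],"spin":0,"grip":1},{"dp":[0,0,0.06],"spin":0,"grip":1},{"dp":[0,0,0.1],"spin":0,"grip":1},{"dp":[0,0,0.14],"spin":0,"grip":1},{"dp":[0,0,0.175],"spin":0,"grip":1}]'
$H '[{"dp":[0.009,0.032,0],"spin":0,"grip":1},{"dp":[0.018,0.064,0],"spin":0,"grip":1},{"dp":[0.027,0.096,0],"spin":0,"grip":1},{"dp":[0.036,0.128,0],"spin":0,"grip":1},{"dp":[0.044,0.158,0],"spin":0,"grip":1}]'
$H '[{"dp":[0.009,0.032,0],"spin":0,"grip":1},{"dp":[0.018,0.064,0],"spin":0,"grip":1},{"dp":[0.027,0.096,0],"spin":0,"grip":1},{"dp":[0.036,0.128,0],"spin":0,"grip":1},{"dp":[0.044,0.158,0],"spin":0,"grip":1}]'
$H '[{"dp":[0.009,0.032,0],"spin":0,"grip":1},{"dp":[0.018,0.064,0],"spin":0,"grip":1},{"dp":[0.027,0.096,0],"spin":0,"grip":1},{"dp":[0.036,0.128,0],"spin":0,"grip":1},{"dp":[0.045,0.158,0],"spin":0,"grip":1}]'
$H '[{"dp":[0,0,0],"spin":0,"grip":1},{"dp":[0,0,0],"spin":0,"grip":1},{"dp":[0,0,0],"spin":0,"grip":1},{"dp":[0,0,0],"spin":0,"grip":1},{"dp":[0,0,0],"spin":0,"grip":1}]'
python3 look.py; python3 - <<'E'
from fit import *
c=cam("top");A=cloud(c).reshape(-1,3)
B=A[(np.hypot(A[:,0]-465,A[:,1]+314)<60)&(A[:,2]>40)];print("round",cv2.minEnclosingCircle(B[:,:2].astype(np.float32)),np.median(B[:,2]))
E
```

```text
clock: 13.9
eef_pos: [463.1, -313.1, 23.1]
ee_rot: [0.962, 0.273, -0.0, -0.0]
wrist_force: [-0.1, -0.6, 0.3]
width: 85.4
gripper_force: 0.0
clock: 14.32
eef_pos: [463.7, -313.2, 201.7]
ee_rot: [0.962, 0.273, 0.001, 0.001]
wrist_force: [0.4, -0.8, 0.8]
width: 85.1
gripper_force: 0.0
clock: 14.73
eef_pos: [507.8, -153.5, 199.3]
ee_rot: [0.962, 0.273, 0.0, 0.0]
wrist_force: [0.0, -0.4, -0.3]
width: 85.8
gripper_force: 0.0
clock: 15.15
eef_pos: [551.8, 4.7, 199.1]
ee_rot: [0.962, 0.274, 0.0, 0.0]
wrist_force: [0.8, -0.1, -0.4]
width: 85.3
gripper_force: 0.0
clock: 15.57
eef_pos: [596.6, 162.6, 199.0]
ee_rot: [0.962, 0.274, 0.0, -0.0]
wrist_force: [0.1, -0.0, 0.4]
width: 85.4
gripper_force: 0.0
clock: 15.98
eef_pos: [596.6, 158.8, 198.7]
ee_rot: [0.962, 0.272, -0.0, 0.0]
wrist_force: [-0.2, 0.4, -0.4]
width: 85.5
gripper_force: 0.0
[596.62592341 159.05744429 198.74061292]
square (array([597. , 160.2, 121.3]), np.float64(0.06))
long ((650.1827392578125, 194.3921356201172), (73.94947052001953, 57.92372512817383), 32.83040237426758)
round ((462.82342529296875, -313.40277099609375), 27.93672752380371) 55.17260107130318
```

```bash
H="python3 -m handwheel"
$H '[{"dp":[0,0.001,-0.03],"spin":0,"grip":1},{"dp":[0,0.001,-0.06],"spin":0,"grip":1},{"dp":[0,0.001,-0.09],"spin":0,"grip":1},{"dp":[0,0.001,-0.115],"spin":0,"grip":1},{"dp":[0,0.001,-0.13],"spin":0,"grip":1}]'
$H '[{"dp":[0,0,-0.006],"spin":0,"grip":1},{"dp":[0,0,-0.006],"spin":0,"grip":1},{"dp":[0,0,-0.006],"spin":0,"grip":0.8},{"dp":[0,0,-0.006],"spin":0,"grip":0.7},{"dp":[0,0,-0.006],"spin":0,"grip":0.65}]'
$H '[{"dp":[0,0,0],"spin":0,"grip":0.6},{"dp":[0,0,0],"spin":0,"grip":0.5},{"dp":[0,0,0],"spin":0,"grip":0.4},{"dp":[0,0,0],"spin":0,"grip":0.4},{"dp":[0,0,0],"spin":0,"grip":0.4}]'
$H '[{"dp":[0,0,0.005],"spin":0,"grip":0.4},{"dp":[0,0,0.012],"spin":0,"grip":0.4},{"dp":[0,0,0.025],"spin":0,"grip":0.4},{"dp":[0,0,0.045],"spin":0,"grip":0.4},{"dp":[0,0,0.07],"spin":0,"grip":0.4}]'
```

```text
clock: 16.5
eef_pos: [595.2, 160.2, 65.8]
ee_rot: [0.962, 0.273, -0.002, 0.0]
wrist_force: [-0.6, -0.3, -0.5]
width: 85.2
gripper_force: 0.0
clock: 16.92
eef_pos: [597.8, 161.7, 64.2]
ee_rot: [0.962, 0.273, 0.001, 0.0]
wrist_force: [-1.2, -0.8, 3.0]
width: 55.7
gripper_force: 14.9
clock: 17.33
eef_pos: [597.8, 161.7, 64.4]
ee_rot: [0.962, 0.273, 0.001, 0.0]
wrist_force: [0.4, -2.4, 6.7]
width: 55.0
gripper_force: 64.6
clock: 17.75
eef_pos: [595.5, 161.4, 133.1]
ee_rot: [0.962, 0.273, -0.001, -0.0]
wrist_force: [0.4, 0.0, -3.4]
width: 54.9
gripper_force: 64.1
```

```bash
H="python3 -m handwheel"
$H '[{"dp":[-0.012,-0.016,0.01],"spin":-1,"grip":0.4},{"dp":[-0.034,-0.046,0.01],"spin":-3,"grip":0.4},{"dp":[-0.058,-0.078,0.01],"spin":-5,"grip":0.4},{"dp":[-0.08,-0.108,0.01],"spin":-5,"grip":0.4},{"dp":[-0.096,-0.13,0.01],"spin":-5,"grip":0.4}]'
$H '[{"dp":[-0.0025,-0.0035,0],"spin":0,"grip":0.4},{"dp":[-0.0025,-0.0035,-0.02],"spin":0,"grip":0.4},{"dp":[-0.0025,-0.0035,-0.05],"spin":0,"grip":0.4},{"dp":[-0.0025,-0.0035,-0.08],"spin":0,"grip":0.4},{"dp":[-0.0025,-0.0035,-0.09],"spin":0,"grip":0.4}]'
$H '[{"dp":[0,0,0],"spin":0,"grip":0.4},{"dp":[0,0,0],"spin":0,"grip":0.4},{"dp":[0,0,0],"spin":0,"grip":0.4},{"dp":[0,0,0],"spin":0,"grip":0.4}]'
```

```text
clock: 18.17
eef_pos: [498.3, 29.0, 143.4]
ee_rot: [0.973, 0.23, -0.0, 0.001]
wrist_force: [0.3, -0.8, -2.9]
width: 55.2
gripper_force: 64.2
clock: 18.58
eef_pos: [496.7, 28.1, 50.5]
ee_rot: [0.973, 0.231, -0.002, -0.0]
wrist_force: [-0.8, -0.1, -3.1]
width: 55.3
gripper_force: 64.9
clock: 18.92
eef_pos: [499.4, 28.5, 54.2]
ee_rot: [0.973, 0.231, 0.001, 0.0]
wrist_force: [0.2, 0.0, -3.8]
width: 55.2
gripper_force: 64.9
```

```bash
H="python3 -m handwheel"
$H '[{"dp":[-0.0005,0,-0.012],"spin":0,"grip":0.4},{"dp":[-0.0005,0,-0.022],"spin":0,"grip":0.4},{"dp":[-0.0005,0,-0.028],"spin":0,"grip":0.4},{"dp":[-0.0005,0,-0.031],"spin":0,"grip":0.4},{"dp":[-0.0005,0,-0.0325],"spin":0,"grip":0.4}]'
$H '[{"dp":[0,0,0],"spin":0,"grip":0.4},{"dp":[0,0,0],"spin":0,"grip":0.4},{"dp":[0,0,0],"spin":0,"grip":0.4}]'
```

```text
clock: 19.33
eef_pos: [497.2, 28.0, 20.3]
ee_rot: [0.973, 0.231, -0.001, 0.0]
wrist_force: [-10.3, -2.2, 28.8]
width: 55.3
gripper_force: 68.9
clock: 19.58
eef_pos: [497.6, 28.2, 20.4]
ee_rot: [0.973, 0.231, 0.0, 0.0]
wrist_force: [-3.0, -0.3, 2.3]
width: 55.2
gripper_force: 65.7
```

```bash
H="python3 -m handwheel"
$H '[{"dp":[0,0,0],"spin":0,"grip":0.7},{"dp":[0,0,0],"spin":0,"grip":0.8},{"dp":[0,0,0],"spin":0,"grip":0.9},{"dp":[0,0,0],"spin":0,"grip":1},{"dp":[0,0,0.005],"spin":0,"grip":1}]'
$H '[{"dp":[0,0,0.02],"spin":0,"grip":1},{"dp":[0,0,0.06],"spin":0,"grip":1},{"dp":[0,0,0.1],"spin":0,"grip":1},{"dp":[0,0,0.14],"spin":0,"grip":1},{"dp":[0,0,0.175],"spin":0,"grip":1}]'
$H '[{"dp":[0.025,0.029,0],"spin":2,"grip":1},{"dp":[0.05,0.058,0],"spin":4,"grip":1},{"dp":[0.076,0.089,0],"spin":6,"grip":1},{"dp":[0.102,0.119,0],"spin":6,"grip":1},{"dp":[0.1275,0.149,0],"spin":6,"grip":1}]'
$H '[{"dp":[0,0,0],"spin":0,"grip":1},{"dp":[0,0,0],"spin":0,"grip":1},{"dp":[0,0,0],"spin":0,"grip":1},{"dp":[0,0,0],"spin":0,"grip":1},{"dp":[0,0,0],"spin":0,"grip":1}]'
python3 look.py; python3 - <<'E'
from fit import *
c=cam("top");A=cloud(c).reshape(-1,3)
B=A[(np.hypot(A[:,0]-498,A[:,1]-28)<60)&(A[:,2]>45)&(A[:,2]<65)];print("square",len(B),fitpoly(B[:,:2],4,28),np.median(B[:,2]))
B=A[(np.hypot(A[:,0]-625,A[:,1]-177)<90)&(A[:,2]>40)&(A[:,2]<60)];print("long",cv2.minAreaRect(B[:,:2].astype(np.float32)))
E
```

```text
clock: 20.0
eef_pos: [497.1, 28.1, 24.6]
ee_rot: [0.973, 0.231, -0.001, -0.0]
wrist_force: [-0.2, -0.2, 0.1]
width: 85.4
gripper_force: 0.0
clock: 20.42
eef_pos: [497.5, 28.4, 203.1]
ee_rot: [0.973, 0.231, 0.001, -0.0]
wrist_force: [1.4, 1.0, -0.6]
width: 85.4
gripper_force: 0.0
clock: 20.83
eef_pos: [626.1, 178.4, 200.6]
ee_rot: [0.96, 0.282, 0.0, 0.0]
wrist_force: [0.8, -1.1, 0.0]
width: 85.7
gripper_force: 0.0
clock: 21.25
eef_pos: [624.8, 175.7, 200.4]
ee_rot: [0.96, 0.281, -0.0, 0.0]
wrist_force: [0.4, -0.2, -0.1]
width: 85.9
gripper_force: 0.0
[624.84508742 175.81147482 200.52945577]
long ((625.33447265625, 177.7517547607422), (134.3894805908203, 58.2219123840332), 33.09347915649414)
square 232 (array([499.6,  16.1,  61.4]), np.float64(2.26)) 55.439332406208905
long ((0.0, 0.0), (0.0, 0.0), 0.0)
```

```bash
H="python3 -m handwheel"
$H '[{"dp":[0.0005,0.001,-0.03],"spin":0.5,"grip":1},{"dp":[0.0005,0.001,-0.065],"spin":0.5,"grip":1},{"dp":[0.0005,0.001,-0.095],"spin":0.5,"grip":1},{"dp":[0.0005,0.001,-0.12],"spin":0.5,"grip":1},{"dp":[0.0005,0.001,-0.135],"spin":0.5,"grip":1}]'
$H '[{"dp":[0,0,-0.015],"spin":0,"grip":1},{"dp":[0,0,-0.03],"spin":0,"grip":1},{"dp":[0,0,-0.042],"spin":0,"grip":1},{"dp":[0,0,-0.048],"spin":0,"grip":1},{"dp":[0,0,-0.05],"spin":0,"grip":1}]'
$H '[{"dp":[0,0,0],"spin":0,"grip":1},{"dp":[0,0,0],"spin":0,"grip":1},{"dp":[0,0,0],"spin":0,"grip":0.8},{"dp":[0,0,0],"spin":0,"grip":0.7},{"dp":[0,0,0],"spin":0,"grip":0.65}]'
$H '[{"dp":[0,0,0],"spin":0,"grip":0.6},{"dp":[0,0,0],"spin":0,"grip":0.5},{"dp":[0,0,0],"spin":0,"grip":0.4},{"dp":[0,0,0],"spin":0,"grip":0.4},{"dp":[0,0,0],"spin":0,"grip":0.4}]'
$H '[{"dp":[0,0,0.005],"spin":0,"grip":0.4},{"dp":[0,0,0.012],"spin":0,"grip":0.4},{"dp":[0,0,0.025],"spin":0,"grip":0.4},{"dp":[0,0,0.045],"spin":0,"grip":0.4},{"dp":[0,0,0.07],"spin":0,"grip":0.4}]'
```

```text
clock: 21.77
eef_pos: [624.0, 176.7, 62.3]
ee_rot: [0.958, 0.286, -0.002, 0.0]
wrist_force: [0.7, -0.1, 0.8]
width: 85.6
gripper_force: 0.0
clock: 22.18
eef_pos: [625.0, 177.6, 14.2]
ee_rot: [0.958, 0.286, -0.001, 0.0]
wrist_force: [0.5, 0.7, 0.2]
width: 85.4
gripper_force: 0.0
clock: 22.6
eef_pos: [626.2, 178.3, 16.1]
ee_rot: [0.958, 0.286, 0.001, 0.0]
wrist_force: [1.9, -1.2, 3.5]
width: 57.1
gripper_force: 66.0
clock: 23.02
eef_pos: [626.2, 178.3, 16.1]
ee_rot: [0.958, 0.286, 0.001, 0.0]
wrist_force: [-1.3, -0.5, 6.0]
width: 57.2
gripper_force: 66.5
clock: 23.43
eef_pos: [624.3, 177.6, 85.1]
ee_rot: [0.958, 0.286, -0.002, 0.0]
wrist_force: [-0.1, -0.2, -5.6]
width: 57.3
gripper_force: 65.1
```

```bash
H="python3 -m handwheel"
$H '[{"dp":[-0.01,0.009,0.025],"spin":-4,"grip":0.4},{"dp":[-0.03,0.026,0.05],"spin":-10,"grip":0.4},{"dp":[-0.05,0.043,0.05],"spin":-16,"grip":0.4},{"dp":[-0.07,0.06,0.05],"spin":-22,"grip":0.4},{"dp":[-0.09,0.077,0.05],"spin":-28,"grip":0.4}]'
$H '[{"dp":[-0.02,0.017,0],"spin":-6,"grip":0.4},{"dp":[-0.04,0.034,0],"spin":-12,"grip":0.4},{"dp":[-0.06,0.052,0],"spin":-18,"grip":0.4},{"dp":[-0.076,0.064,0],"spin":-24,"grip":0.4},{"dp":[-0.0805,0.069,0],"spin":-28.4,"grip":0.4}]'
$H '[{"dp":[0,0,-0.015],"spin":0,"grip":0.4},{"dp":[0,0,-0.04],"spin":0,"grip":0.4},{"dp":[0,0,-0.06],"spin":0,"grip":0.4},{"dp":[0,0,-0.075],"spin":0,"grip":0.4},{"dp":[0,0,-0.08],"spin":0,"grip":0.4}]'
$H '[{"dp":[0,0,0],"spin":0,"grip":0.4},{"dp":[0,0,0],"spin":0,"grip":0.4},{"dp":[0,0,0],"spin":0,"grip":0.4},{"dp":[0,0,0],"spin":0,"grip":0.4}]'
python3 - <<'E'
from fit import *
q=r.get_obs()["ee_rot"];print("yaw",np.degrees(2*np.arctan2(q[1],q[0])))
cv2.imwrite("pics/w2.png",cam("wrist")["frame"])
E
```

```text
clock: 23.85
eef_pos: [534.7, 256.0, 136.7]
ee_rot: [0.999, 0.043, 0.001, -0.0]
wrist_force: [-0.6, 0.2, -5.1]
width: 56.9
gripper_force: 65.4
clock: 24.27
eef_pos: [450.4, 327.8, 135.7]
ee_rot: [0.98, -0.199, -0.002, -0.001]
wrist_force: [-0.3, 0.8, -6.3]
width: 57.0
gripper_force: 65.4
clock: 24.68
eef_pos: [453.5, 323.7, 53.7]
ee_rot: [0.98, -0.2, -0.001, 0.001]
wrist_force: [-0.0, 0.0, -4.8]
width: 57.0
gripper_force: 65.3
clock: 25.02
eef_pos: [455.8, 324.7, 56.3]
ee_rot: [0.98, -0.201, 0.001, -0.001]
wrist_force: [-0.3, 0.5, -4.8]
width: 57.3
gripper_force: 65.3
yaw -23.192724409712124
```

View pics/w2.png

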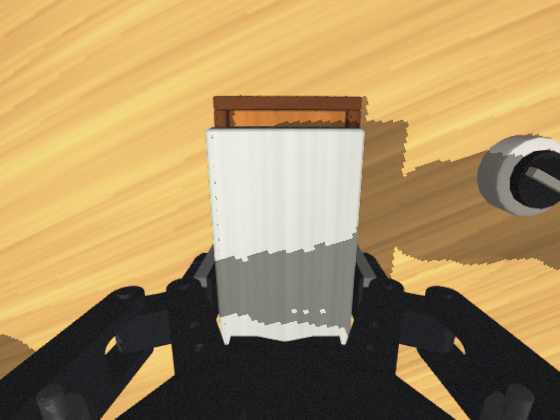

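The wrist view shows the long tin (columns 208–365) centred on and parallel to the long tray (213–363), with the timer clear at (525,178). I lower now.

```bash
H="python3 -m handwheel"
$H '[{"dp":[-0.0005,-0.0005,-0.012],"spin":0,"grip":0.4},{"dp":[-0.0005,-0.0005,-0.022],"spin":0,"grip":0.4},{"dp":[-0.0005,-0.0005,-0.028],"spin":0,"grip":0.4},{"dp":[-0.0005,-0.0005,-0.031],"spin":0,"grip":0.4},{"dp":[-0.0005,-0.0005,-0.033],"spin":0,"grip":0.4}]'
$H '[{"dp":[0,0,0],"spin":0,"grip":0.4},{"dp":[0,0,0],"spin":0,"grip":0.4},{"dp":[0,0,0],"spin":0,"grip":0.4}]'
```

```text
clock: 25.48
eef_pos: [454.2, 323.3, 22.0]
ee_rot: [0.98, -0.201, -0.0, 0.001]
wrist_force: [-9.2, -6.6, 30.0]
width: 57.2
gripper_force: 69.7
clock: 25.73
eef_pos: [454.8, 323.8, 22.2]
ee_rot: [0.98, -0.201, 0.0, -0.0]
wrist_force: [-0.2, -0.7, -3.9]
width: 57.0
gripper_force: 65.5
```

```bash
H="python3 -m handwheel"
$H '[{"dp":[0,0,0],"spin":0,"grip":0.7},{"dp":[0,0,0],"spin":0,"grip":0.8},{"dp":[0,0,0],"spin":0,"grip":0.9},{"dp":[0,0,0],"spin":0,"grip":1},{"dp":[0,0,0.005],"spin":0,"grip":1}]'
$H '[{"dp":[0,0,0.02],"spin":0,"grip":1},{"dp":[0,0,0.06],"spin":0,"grip":1},{"dp":[0,0,0.1],"spin":0,"grip":1},{"dp":[0,0,0.14],"spin":0,"grip":1},{"dp":[0,0,0.175],"spin":0,"grip":1}]'
$H '[{"dp":[0.0,0.03,0],"spin":0,"grip":1},{"dp":[0,0.065,0],"spin":0,"grip":1},{"dp":[0,0.1,0],"spin":0,"grip":1},{"dp":[0,0.135,0],"spin":0,"grip":1},{"dp":[0,0.17,0],"spin":0,"grip":1}]'
$H '[{"dp":[0.0,0.03,0],"spin":0,"grip":1},{"dp":[-0.02,0.05,0],"spin":0,"grip":1},{"dp":[-0.05,0.06,0],"spin":0,"grip":1},{"dp":[-0.07,0.06,0],"spin":0,"grip":1},{"dp":[-0.07,0.06,0],"spin":0,"grip":1}]'
$H '[{"dp":[0,0,0],"spin":0,"grip":1},{"dp":[0,0,0],"spin":0,"grip":1},{"dp":[0,0,0],"spin":0,"grip":1},{"dp":[0,0,0],"spin":0,"grip":1},{"dp":[0,0,0],"spin":0,"grip":1}]'
python3 - <<'E'
from fit import *
c=cam("top");A=cloud(c).reshape(-1,3);cv2.imwrite("pics/top9.png",cv2.resize(c["frame"],(784,588)))
def sel(x,y,rad,zl,zh):
    m=(np.hypot(A[:,0]-x,A[:,1]-y)<rad)&(A[:,2]>zl)&(A[:,2]<zh);return A[m]
def pl(B):
    X=np.c_[B[:,:2]-B[:,:2].mean(0),np.ones(len(B))];s=np.linalg.lstsq(X,B[:,2],rcond=None)[0];return np.round(s,3)
f=lambda B:B[:,:2].astype(np.float32)
B=sel(498,28,50,48,60);print("square",fitpoly(f(B),4,28),pl(B))
B=sel(645,-181,40,44,60);print("hex",fitpoly(f(B),6,18),pl(B))
B=sel(465,-313,40,48,60);print("round",cv2.minEnclosingCircle(f(B)),pl(B))
B=sel(455,324,85,48,60);print("long",cv2.minAreaRect(f(B)),pl(B))
for n,x,y in(("bowl",685,0),("timer",424,165)):
    print(n,cv2.minAreaRect(f(sel(x,y,45,8,40)))[0])
E
```

```text
clock: 26.15
eef_pos: [454.2, 323.4, 26.7]
ee_rot: [0.98, -0.201, -0.0, 0.0]
wrist_force: [-0.2, 0.7, -0.5]
width: 85.3
gripper_force: 0.0
clock: 26.57
eef_pos: [454.6, 323.7, 205.3]
ee_rot: [0.98, -0.201, 0.001, -0.001]
wrist_force: [0.0, 1.1, -0.1]
width: 85.2
gripper_force: 0.0
clock: 26.98
eef_pos: [454.1, 495.5, 203.0]
ee_rot: [0.98, -0.201, 0.0, -0.0]
wrist_force: [1.6, 0.1, 0.3]
width: 85.9
gripper_force: 0.0
clock: 27.4
eef_pos: [378.0, 556.7, 201.4]
ee_rot: [0.98, -0.197, -0.002, 0.0]
wrist_force: [0.4, 0.3, 0.6]
width: 85.3
gripper_force: 0.0
clock: 27.82
eef_pos: [385.9, 552.9, 202.3]
ee_rot: [0.979, -0.202, 0.0, -0.0]
wrist_force: [-0.6, 0.5, -0.5]
width: 85.6
gripper_force: 0.0
square (array([495.2,  27.9, 116.8]), np.float64(2.46)) [4.0000e-03 2.0000e-03 5.5506e+01]
hex (array([ 643.9, -181.6,   10.7]), np.float64(0.04)) [ 4.8000e-02 -2.5000e-02  5.1611e+01]
round ((462.6863098144531, -313.7033386230469), 28.037677764892578) [ 1.000e-03 -2.000e-02  5.535e+01]
long ((451.82916259765625, 323.5190734863281), (61.19070053100586, 134.10096740722656), 66.77722930908203) [4.0000e-03 1.5000e-02 5.5255e+01]
bowl (684.616943359375, -0.3646392822265625)
timer (424.0617980957031, 165.39584350585938)
```

View pics/top9.png

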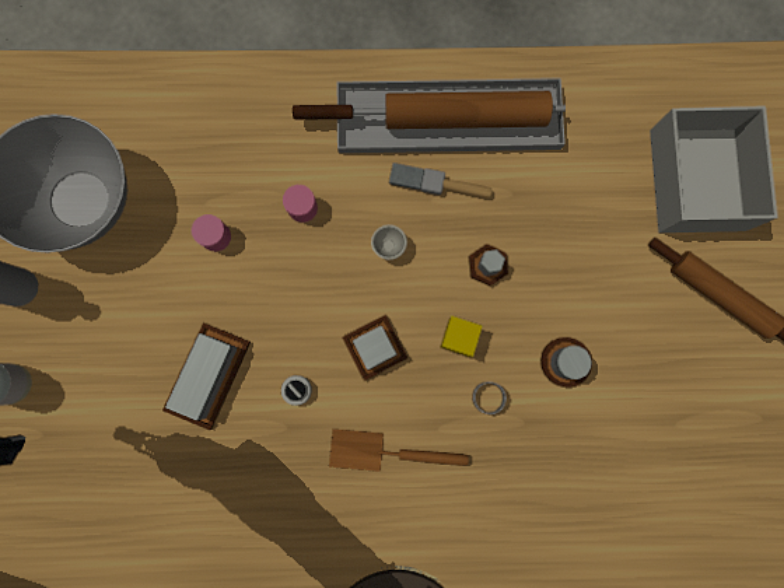

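The picture shows the tins in their trays: long (200,370), square (376,348), round (572,362) and hex (491,263). The bowl and timer haven't moved. The hex tin's slope fit may include points on its side, so I check it with core points before handing in.

```bash
python3 - <<'E'
from fit import *
B=[]
for _ in range(4):
    A=cloud(cam("top")).reshape(-1,3);B.append(A[(np.hypot(A[:,0]-643.9,A[:,1]+181.6)<14)&(A[:,2]>40)])
B=np.vstack(B);X=np.c_[B[:,:2]-[643.9,-181.6],np.ones(len(B))];print(np.linalg.lstsq(X,B[:,2],rcond=None)[0],B[:,2].std(),len(B))
print(np.abs(r.get_obs()["joint_vel"]).max())
E
```

```text
[5.80706457e-04 2.54494935e-02 5.14992682e+01] 1.760820637751573 396
0.00354230717682966
```

```bash
python3 -c "
from plant import r
print(r.close_job())"
```

```text
the job is handed in; nothing more can be done
None
```

I handed the job in with all four tins in their matching trays, each within about 3 mm of centre by camera; the sugar bowl and timer did not move. The hand-in call gave no verdict.

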